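Lock a filled bottle in the hand-capping fixture

TASK

Secure the open bottle in the hand-capping fixture so that its pump can be screwed on: pull up the red T-handle of the spring plunger and park it with a quarter turn, push the square tube in by its black knob until the jaw closes the bottle into the V-block, then turn the T-handle back so that the pin drops fully home into the tube's hole there. Leave the bottle standing on the fixture throughout, and do not disturb the loose things on the bench.

Things in the scene. Friction and masses are not known exactly. Their poses are not given: they have to be found in the camera images.
- cap_fixture: hand-capping fixture bolted to the bench: aluminium base 110 x 275 x 12 mm, a green V-block at one end, and a blue receiver (52 x 50 mm, top 68 mm above the bench) in which a square tube slides, with a spring plunger on top. Origin on the bench under the plunger's axis, z up, y along the tube: V-block seat at y = -145 mm, push knob at y = +155 mm at the start.
- nest (a point): where the axis of a bottle pressed fully into the 62 mm high V-block stands, on top of the base (12 mm above the bench). Axes as cap_fixture; the V opens towards +y, to the jaw.
- clamp_tube (a joint): slide of the tube with jaw and knob, m: 0 at the start (open), grows as it is pushed towards the V-block (cap_fixture -y). Friction 2.5 N, stays where left. Its 11 mm holes meet the 8 mm pin at 0, 0.020, 0.040, 0.060, 0.080. For this bottle: 0.060, which leaves 2 mm play; hard on the bottle it reads 0.062, so ease back 2 mm. The round pin tip enters up to about 3 mm off centre.
- jaw (a point): the green jaw on the front end of the tube: a second V, 58 mm high, 93 mm wide, opening towards the V-block. This point is where the axis of a bottle touching both its sides would stand, 12 mm above the bench: 62 mm from nest at the start, 2 mm from it with the tube at 0.060.
- push_knob (a point): middle of the black knob's head: upright, round, 27 mm diameter, 24 mm high, on the free end of the 22 mm square steel tube; 81 mm above the bench, 25 mm above the tube's top. Moves with the tube: 95 mm from the plunger's axis when the tube is at 0.060.
- plunger (a joint): lift of the pin and T-handle, m: 0 = pin fully home, 8 mm deep in a hole; about 0.008 = pin on the tube between holes; top stop 0.022. Spring presses down, 4 N at 0, 8 N at 0.015. A cross pin under the bar sits in a slot of the sleeve: it turns only when lifted over 0.014. Let down after a quarter turn it rests in a notch at 0.012: parked, pin clear of the tube.
- plunger_handle (a joint): turn of the T-handle, rad, counter-clockwise from above positive. 0 = bar along the tube, cross pin over its slot (drops in within about 0.12); +1.57 or -1.57, either way, = bar across, over the parking notch (within about 0.12). Stops at 1.75 either way; slight friction. To unpark, lift 3 to 8 mm, turn back to 0 and let go: the spring drops the pin.
- tee_grip (a point): middle of the red T-handle's bar: 46 mm long (this point's y), 12 mm wide (x), 15 mm high; 122.5 mm above the bench with the pin home; rises and turns with the plunger. The steel sleeve under it, 24 mm across, reaches 100 mm above the bench.
- bottle_open: open amber bottle, filled, 68 mm diameter, 156 mm high, about 0.3 kg, standing loose on the fixture's base up to 25 mm short of the V-block. Origin: centre of its underside, z up.
- pump_1: black pump head lying on the bench, 58 mm. A bystander on the bench; origin at its underside.
- pump_2: second black pump head, 58 mm. A bystander on the bench; origin at its underside.
- sample_1: small brown dropper bottle, 33 mm diameter, 102 mm high. A bystander on the bench; origin at its underside.
- beaker: grey steel beaker, 67 mm diameter, 78 mm high. A bystander on the bench; origin at its underside.
- spanner: steel spanner lying flat, 169 mm long. A bystander on the bench; origin at its underside.
- marker: blue and white marker pen, 135 mm long. A bystander on the bench; origin at its underside.

How it is judged (in metres and radians):
On the way:
1. the plunger is drawn clear of the tube and given its quarter turn (value of joint plunger above 0.01 m and (value of joint plunger_handle above 1.3 rad or value of joint plunger_handle below -1.3 rad)), for 0.2 s.
At the end, for the whole second after the job is handed in: The plunger's pin is fully home (under 1.5 mm of lift) in the hole at 60 mm (within 3 mm), and the bottle stands upright and still on the base plate in the V-block, within 7 mm of its seat (value of joint plunger below 0.0015 m and value of joint clamp_tube between 0.057 and 0.063 m and horizontal distance between bottle_open and nest below 0.007 m and angle between bottle_open's own z axis and vertical below 0.05 rad and z of bottle_open in the frame of nest below 0.004 m and linear speed of bottle_open below 0.02 m/s); the robot touches nothing.
It fails at once if the bottle is tipped by over 0.3 rad or lifted over 20 mm (angle between bottle_open's own z axis and vertical above 0.3 rad or z of bottle_open in the frame of nest above 0.02 m).
It fails at once if a loose thing on the bench is moved over 30 mm (distance of any of pump_1, pump_2, sample_1, beaker, spanner, marker from where it was at the start of the episode above 0.03 m).
It also fails if it takes over 54 s, if anything falls off the work surface, if the arm or the gripper's body presses on something with over 40 N, if the wrist force passes 120 N, or if a joint passes its speed limit or range.

ROBOT

A 7-joint arm with a two-finger parallel gripper is mounted at the origin on a cart in front of the work surface, level with it; the furniture and walls round the work are solid. World frame = base frame: x ahead of the robot, y to its left, z up, the work surface at z = 0. Lengths are in m, angles in degrees, forces in N, time in s.
With the tool pointing down it reaches from about 0.425 to 0.875 m from the base axis. Payload 4.7 kg.
Tool frame: the origin (TCP) lies between the finger pads; the fingertips stand env.tip_reach ahead of it and the grasp point (between the pads) lies 2 mm behind it (env.tip_reach is the distance from the TCP to the fingertips, in m); z points along the fingers, y is the line along which they close (so a half turn about z gives the same grasp; the last joint's range is limited). The gripper opens to 87 mm and grips with 3 to 60 N. Pads are 19 mm wide; open, the fingers measure 117 mm over their backs; the gripper's body (75 mm by 190 mm) begins 51 mm behind the grasp point.
Start: joints at [-72.187, 18.392, -4.016, 83.108, 1.295, 78.541, -3.26], TCP at [0.19, 0.622, 0.24] pointing down, gripper open.
Joint ranges: [-163.93, 163.93], [-17.29, 119.83], [-79.2, 71.16], [3.27, 140.29], [-89.18, 269.18], [5.43, 117.66], [-154.24, 154.24]. Speed limits (degrees/s): [147.25, 147.25, 180, 180, 180, 180, 180].

INTERFACE

Orientations are given as [roll, pitch, yaw] about the fixed x, y, z axes, in that order (R = Rz(yaw) Ry(pitch) Rx(roll)).
In Python, from cell import env gives the robot as it stands.
- The arm moves only by the tool drive_effector, called after ">>>" as a command line: name --argument value ..., lists and objects as JSON in quotes. Schema: {"type":"object","properties":{"increments":{"type":"array","items":{"type":"number"},"minItems":5,"maxItems":40},"grip_force":{"type":"number"},"only":{"type":"string"},"quiet":{"type":"boolean"},"lines":{"type":"string"}},"required":["increments"],"additionalProperties":false}. increments is one flat list of numbers that holds 1 to 8 rows one after another, with no inner brackets; each row has 5 numbers: dx, dy, dz in units of 50 mm, then a turn about the tool's z in degrees, then the finger opening in m; each row is the pose to reach, as a shift and turn from the pose commanded when the call began, along the tool's axes at that moment; what a row does not reach only later rows make up. A row lasts 1/12 s, in which the tool goes at most 0.0417 m and 7.16 degrees, less where a joint would pass 70% of its speed; a pose out of reach is approached as far as the arm can. The fingers move at their own pace and stop on an object; grip_force is the grip in N (left out, the last holds). Time passes only in rows, so rows that do not move let the fingers close. The tool returns the time, the measured TCP pose, the force, the opening and the grip force at its end. only (a regular expression) keeps the lines of the reply that match it, lines (a string "A,B") keeps lines A to B, and quiet returns only ok. Input that does not fit is refused with a message, and nothing moves.
- env.get_obs(): the state, without advancing time (a new reading comes with each control period).
- env.read_camera(name): name is "scene" or "top" or "wrist"; returns a dict with "color" (400x640x3 uint8, blue, green, red), "fx", "fy", "cx", "cy" (pixels), "world_from_camera" (4x4, takes a point from camera to world coordinates). Camera axes: x right, y down, z forward; pixel columns grow to the right and rows downward; lengths in m; the calibration is good to about 2 mm. The wrist camera is an equidistant fisheye: a pixel r from the principal point sees the ray r / f radians off the axis. A picture is of the moment at which its call begins. There is no depth.
- env.sign_off(): hands the job in; it is judged then, once.
The state is a dict: "time_s": time; "qpos": joint angles; "joint_velocities": joint speeds; "effort": joint torques, N m; "tool_pos": TCP position; "tool_rot": TCP orientation; "force": force on the tool from outside, world axes, zero at the start; "wrist_torque": the same for the moment, N m; "grip_width": finger opening in m; "grasp_force": force on a finger pad.
Only numpy, scipy, OpenCV 4.12 (cv2) and the standard library are available. Lean on these libraries where they do the work, as an engineer would, in place of code of your own. Each camera call takes 0.05 s, during which the arm holds its last target. There are 200 camera calls.

## Working session

There is one attempt and no reset: what is moved stays moved. The work goes in short steps, Python scripts to look and compute and a tool call to move; the robot and the scene stay as the last step left them, time stands still between calls to the robot, and variables do not carry over. Pictures are saved under pics/ and viewed, at most 10 in all, crops included, and the job is handed in when it is done.

```bash
ls; mkdir -p pics
```

Run:
```python
from cell import env
import cv2,numpy as np
o=env.get_obs();print(o['tool_pos'],o['tool_rot'],o['time_s'],env.tip_reach,o['grip_width'])
for n in('scene','top','wrist'):
    c=env.read_camera(n);cv2.imwrite(f'pics/{n}0.png',c['color']);print(n,c['fx'],c['fy'],c['cx'],c['cy'],np.round(c['world_from_camera'],4).tolist())
```

```text
cell.py
pics
[0.19000211 0.62107217 0.23844728] [-1.79889560e+02  5.09738813e-03  1.62995149e+02] 0.0 0.017 0.08684794582178416
scene 365.3689364231633 365.3689364231633 310.668312215374 196.0461162289382 [[0.5279, -0.4837, 0.6981, -0.2456], [-0.849, -0.2793, 0.4485, -0.5724], [-0.0219, -0.8295, -0.5581, 0.6606], [0.0, 0.0, 0.0, 1.0]]
top 396.74571784345767 396.74571784345767 314.61850972890727 198.43776036954205 [[-0.0192, -0.9779, 0.2082, 0.2089], [-0.9998, 0.0191, -0.0023, -0.0966], [-0.0017, -0.2082, -0.9781, 1.3095], [0.0, 0.0, 0.0, 1.0]]
wrist 309.70691628693146 309.70691628693146 315.3917094201113 202.85659628365514 [[0.2918, 0.9284, 0.2299, 0.1268], [0.9565, -0.2831, -0.0707, 0.6413], [-0.0006, 0.2405, -0.9706, 0.3841], [0.0, 0.0, 0.0, 1.0]]
```
View pics/scene0.png

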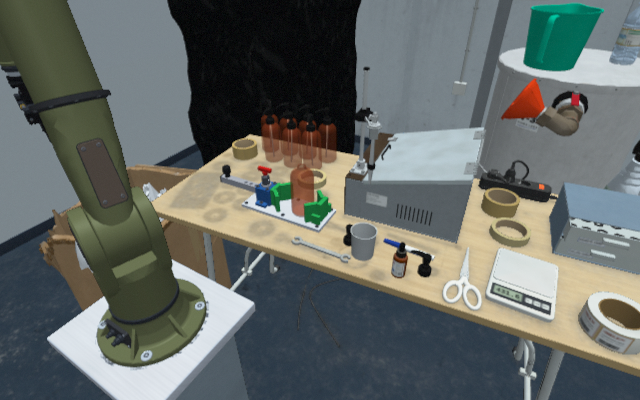

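View pics/top0.png

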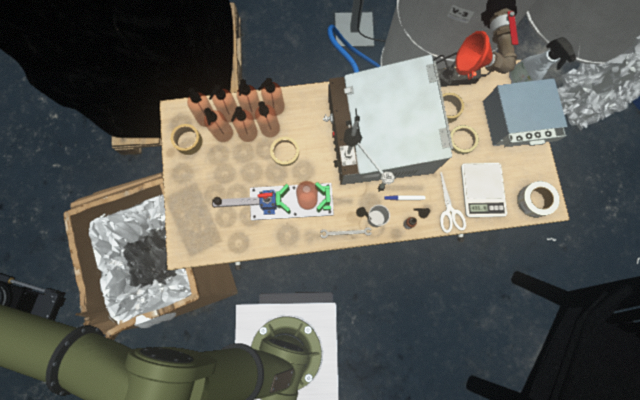

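The scene view shows the knob near (227,171), the red T near (265,171), and the bottle near (303,190). In the top view the knob is near (217,202), the T near (266,196), and the bottle near (307,194). I'll enlarge both.

Run:
```python
import cv2,numpy as np
s=cv2.imread('pics/scene0.png');t=cv2.imread('pics/top0.png')
f=lambda a:cv2.resize(a,None,fx=5,fy=5,interpolation=cv2.INTER_CUBIC)
a=f(s[160:235,210:350]);b=f(t[178:222,205:345])
cv2.imwrite('pics/crop0.png',np.vstack([a,b]));print(a.shape,b.shape)
```

```text
(375, 700, 3) (220, 700, 3)
```

View pics/crop0.png

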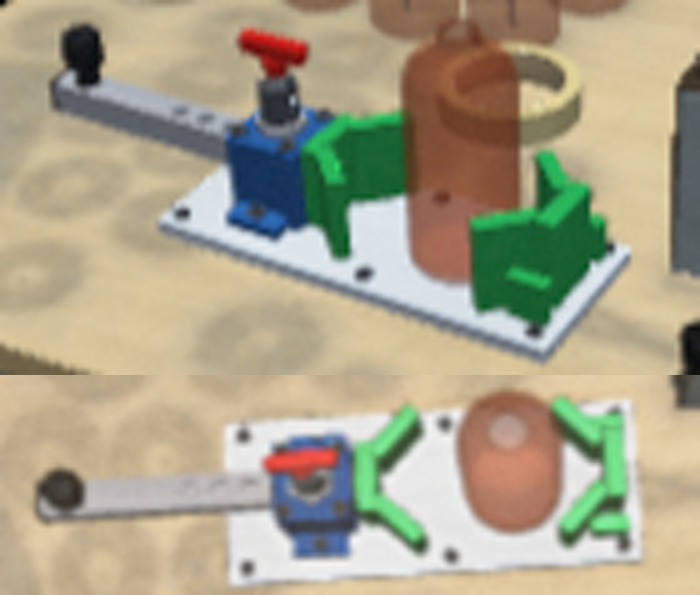

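View pics/wrist0.png

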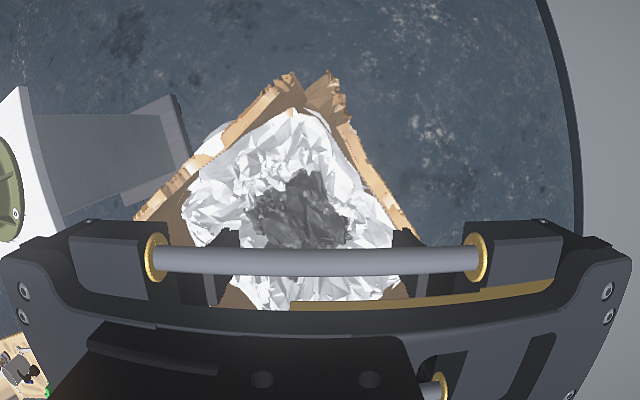

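Crop readings, converted to full-image pixels:

| Feature | Scene | Top |
|---|---|---|
| T-bar centre | (264.5,169.1) | (265.3,194.9) |
| Knob head | (226.5,169.0) | (217.1,201.3) |

In the top view the plate corners are near (250.4,187.4), (331,183.4), (333,214.6) and (251,220). The wrist camera sees only the box beside the bench.

Create h.py:
```python
import numpy as np
from cell import env
def ray(c,u,v):
    T=c['world_from_camera'];x=np.array([u-c['cx'],v-c['cy']])
    if c.get('fish'):
        r=np.hypot(*x);th=r/c['fx'];d=np.r_[x/r*np.sin(th),np.cos(th)]
    else: d=np.r_[x/c['fx'],1.]
    d=T[:3,:3]@d;return T[:3,3],d/np.linalg.norm(d)
def cam(n):
    c=env.read_camera(n);c['world_from_camera']=np.array(c['world_from_camera']);c['fish']=n=='wrist';return c
def tri(rs):
    A=sum(np.eye(3)-np.outer(d,d) for p,d in rs);b=sum((np.eye(3)-np.outer(d,d))@p for p,d in rs)
    X=np.linalg.solve(A,b);return X,[np.linalg.norm((np.eye(3)-np.outer(d,d))@(X-p)) for p,d in rs]
def plane(r,z): p,d=r;return p+d*(z-p[2])/d[2]
```

Run:
```python
from h import *
np.set_printoptions(precision=4,suppress=True)
s,t=cam('scene'),cam('top')
for n,a,b in(('tee',(264.5,169.1),(265.3,194.9)),('knob',(226.5,169),(217.1,201.3))):print(n,*tri([ray(s,*a),ray(t,*b)]))
for z,l in((.1225,(265.3,194.9)),(.09,(217.1,201.3))):print(plane(ray(t,*l),z))
for l in((250.4,187.4),(331,183.4),(333,214.6),(251,220)):print(plane(ray(t,*l),.012))
```

```text
tee [0.475  0.0508 0.1265] [np.float64(0.00040668146397082995), np.float64(0.000406681463970758)]
knob [0.4679 0.206  0.0862] [np.float64(0.002530570284086678), np.float64(0.0025305702840867045)]
[0.4756 0.0516 0.1225]
[0.4653 0.2068 0.09  ]
[0.5272 0.1157 0.012 ]
[ 0.5358 -0.1558  0.012 ]
[ 0.4291 -0.1595  0.012 ]
[0.4163 0.1121 0.012 ]
```

Add to h.py:
```python
from scipy.spatial.transform import Rotation as Ro
def delta(p,yaw):
    "shift in tool axes, tool-z turn to reach world p, yaw (tool down)"
    o=env.get_obs();R=Ro.from_euler('xyz',o['tool_rot'],degrees=True).as_matrix()
    print('delta',np.round(R.T@(np.array(p)-o['tool_pos']),4),'turn',round(-((yaw-o['tool_rot'][2]+180)%360-180),2),'| t',o['time_s'],'pos',np.round(o['tool_pos'],4),'rot',np.round(o['tool_rot'],2),'F',np.round(o['force'],1),'w',round(o['grip_width'],4),'q',np.round(o['qpos'],0))
```

```bash
python3 -c "
from h import *
delta([.475,.051,.26],92.4)"
```

```text
delta [-0.4393 -0.4621 -0.0205] turn 70.59 | t 0.25 pos [0.1901 0.6213 0.239 ] rot [-179.95    0.    162.99] F [0.1 1.5 0. ] w 0.0873 q [-72.  18.  -4.  83.   1.  79.  -3.]
```

The manual's scale: shifts go in units of 50 mm. Converting my numbers, -0.231 m is -4.62, -0.22 m is -4.4.

>>> drive_effector --increments '[-0.55,-0.58,-0.026,5,0.087,-1.1,-1.16,-0.052,9,0.087,-1.64,-1.74,-0.08,14,0.087,-2.2,-2.31,-0.1,18,0.087,-2.74,-2.89,-0.13,22,0.087,-3.3,-3.46,-0.154,27,0.087,-3.84,-4.04,-0.18,31,0.087,-4.4,-4.62,-0.204,35,0.087]' --grip_force 10

```text
time_s: 0.92
tool_pos: [0.3333, 0.3345, 0.2499]
tool_rot: [180.0, -0.0, 127.8]
force: [-0.1, 0.2, 0.9]
grip_width: 0.087
grasp_force: 0.0
```

```bash
python3 -c "
from h import *
delta([.475,.051,.26],92.4)"
```

```text
delta [-0.3108 -0.0619 -0.0102] turn 35.42 | t 0.9167 pos [0.3333 0.3345 0.2499] rot [ 1.7997e+02 -2.0000e-02  1.2782e+02] F [-0.1  0.2  0.9] w 0.087 q [-58.  -4.   9. 107.   1.  77. -11.]
```

To row units: -0.311 m is -6.22, -0.272 m is -5.44.

>>> drive_effector --increments '[-0.78,-0.16,-0.02,5,0.087,-1.56,-0.32,-0.06,9,0.087,-2.34,-0.47,-0.08,14,0.087,-3.1,-0.62,-0.1,18,0.087,-3.88,-0.78,-0.12,22,0.087,-4.66,-0.94,-0.16,27,0.087,-5.44,-1.08,-0.18,31,0.087,-6.22,-1.24,-0.2,35.4,0.087]' --grip_force 10

```text
time_s: 1.58
tool_pos: [0.4761, 0.0513, 0.2602]
tool_rot: [179.9, -0.0, 92.4]
force: [1.0, 0.5, -0.4]
grip_width: 0.0867
grasp_force: 0.0
```

Run:
```python
from h import *
import cv2
c=cam('wrist');np.save('w1.npy',c,allow_pickle=True);cv2.imwrite('pics/w1.png',c['color'])
delta([.475,.051,.26],92.4)
```

```text
delta [ 0.009  -0.004   0.0006] turn -0.84 | t 1.6333 pos [0.4792 0.0421 0.2607] rot [179.76   0.24  91.56] F [ 3.1 -6.3 -0.1] w 0.087 q [-39.  -5.  29. 106.   3.  78.  -9.]
```

View pics/w1.png

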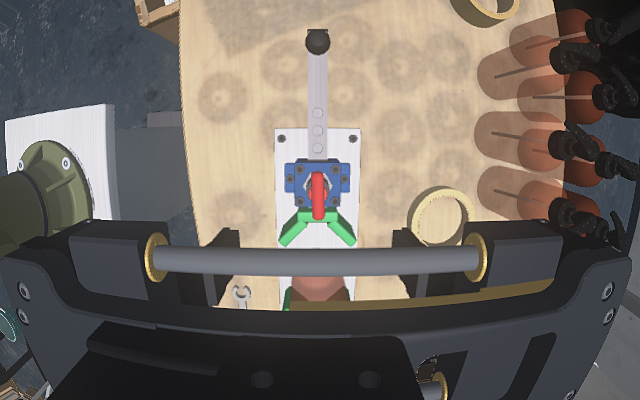

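The wrist view shows the T-bar centred at about (318,195), running along the tube (rows 171 to 219), and the knob head at about (317.5,41). The jaw is below the T.

Run:
```python
from h import *
import cv2
np.set_printoptions(precision=4,suppress=True)
w=np.load('w1.npy',allow_pickle=True).item()
im=w['color'].astype(int);m=((im[...,2]>130)&(im[...,1]<70)&(im[...,0]<70)).astype(np.uint8)
m[:160]=0;m[225:]=0;m[:,:290]=0;m[:,350:]=0
ys,xs=np.nonzero(m);print(xs.min(),xs.max(),ys.min(),ys.max(),xs.mean(),ys.mean())
s,t=cam('scene'),cam('top')
print(tri([ray(s,264.5,169.1),ray(t,265.3,194.9),ray(w,318,195)]))
print(tri([ray(s,226.5,169),ray(t,217.1,201.3),ray(w,317.5,41)]))
for z in(.12,.13):print(plane(ray(w,318,195),z))
for z in(.081,.093):print(plane(ray(w,317.5,41),z))
for l in ((274,128),(361,128)):print(plane(ray(w,*l),.012))
delta([.475,.051,.26],92.4)
```

```text
313 323 172 218 317.8181818181818 189.1818181818182
(array([0.4772, 0.0533, 0.1233]), [np.float64(0.0014693321626760574), np.float64(0.002504883658830225), np.float64(0.002202335358552091)])
(array([0.4698, 0.2084, 0.0842]), [np.float64(0.002696425063385252), np.float64(0.003299133387212149), np.float64(0.0021303867029373725)])
[0.4779 0.0547 0.12  ]
[0.4777 0.0569 0.13  ]
[0.471  0.2111 0.081 ]
[0.4711 0.2077 0.093 ]
[0.4205 0.1158 0.012 ]
[0.5306 0.1206 0.012 ]
delta [ 0.0015 -0.0014  0.    ] turn -0.22 | t 1.7333 pos [0.4764 0.0496 0.26  ] rot [179.96   0.01  92.18] F [-0.6  0.6 -0.1] w 0.087 q [-39.  -5.  29. 106.   2.  78.  -9.]
```

Run:
```python
from h import *
w=cam('wrist')
im=w['color'].astype(int);m=((im[...,2]>130)&(im[...,1]<70)&(im[...,0]<70))
m[:150]=0;m[235:]=0;m[:,:280]=0;m[:,360:]=0
ys,xs=np.nonzero(m);print(xs.min(),xs.max(),ys.min(),ys.max(),np.polyfit(ys,xs,1)[0])
a=(xs.min()+xs.max())/2,(ys.min()+ys.max())/2
for z in(.1225,.13):print(a,plane(ray(w,*a),z))
delta([.4775,.053,.123],92.5)
```

```text
322 323 173 177 0.2692307692307805
(np.float64(322.5), np.float64(175.0)) [0.48158592 0.07255268 0.1225    ]
(np.float64(322.5), np.float64(175.0)) [0.48136315 0.07369667 0.13      ]
delta [0.0008 0.0019 0.1368] turn -0.06 | t 1.7833 pos [0.4757 0.0521 0.2598] rot [-1.800e+02 -3.000e-02  9.244e+01] F [-0.5  0.3 -0.9] w 0.087 q [-39.  -5.  29. 106.   2.  78.  -9.]
```

To row units: 0.07 m is 1.4, 0.06 m is 1.2.

>>> drive_effector --increments '[0.02,0.04,0.4,0,0.05,0.02,0.04,0.8,0,0.05,0.02,0.04,1.2,0,0.05,0.02,0.04,1.4,0,0.05,0.02,0.04,1.4,0,0.05,0.02,0.04,1.4,0,0.05]'

```text
time_s: 2.28
tool_pos: [0.4771, 0.0552, 0.1898]
tool_rot: [-180.0, -0.0, 92.7]
force: [0.2, -0.3, 1.0]
grip_width: 0.0554
grasp_force: 0.0
```

Run:
```python
from h import *
import cv2
w=cam('wrist')
cv2.imwrite('pics/w2.png',cv2.resize(w['color'][120:320,210:430],None,fx=3,fy=3))
np.save('w2.npy',w,allow_pickle=True)
delta([.4775,.053,.123],92.5)
```

```text
delta [-0.002  -0.0005  0.0676] turn 0.18 | t 2.3333 pos [0.4778 0.055  0.1906] rot [ 1.7994e+02 -2.0000e-02  9.2680e+01] F [0.  0.7 1.2] w 0.0532 q [-39.  -1.  29. 111.   1.  70.  -7.]
```

View pics/w2.png

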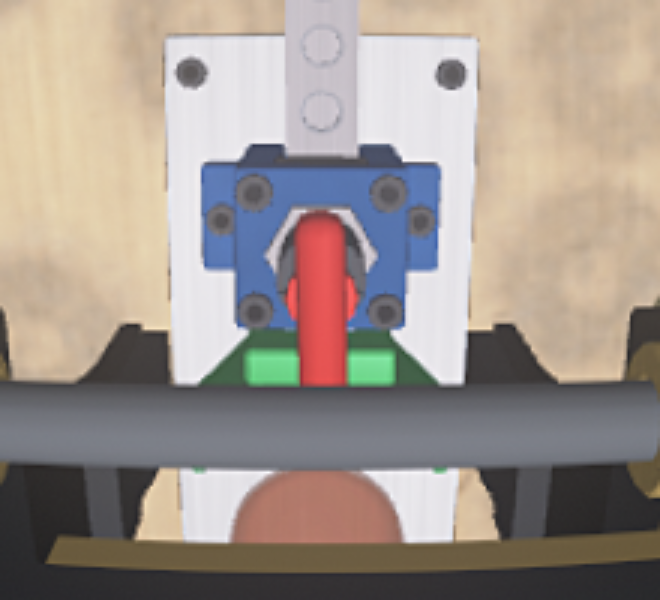

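The crop shows the bar's axis at column about 317.2 and its near (+y) end at row about 190.7. The sleeve nut is at about (317,206), and the bar is straight along the tube.

Run:
```python
from h import *
np.set_printoptions(precision=4,suppress=True)
w=np.load('w2.npy',allow_pickle=True).item()
for z in(.1225,.13):print('end',plane(ray(w,317.2,190.7),z), plane(ray(w,317.2,240),z))
for z in(.068,.075):print('nut',plane(ray(w,317.2,206),z))
```

```text
end [0.4767 0.0776 0.1225] [0.4785 0.0408 0.1225]
end [0.4766 0.0791 0.13  ] [0.4783 0.0436 0.13  ]
nut [0.4782 0.0525 0.068 ]
nut [0.4781 0.0543 0.075 ]
```

To row units: 0.067 m is 1.34, 0.06 m is 1.2.

>>> drive_effector --increments '[0,0,0.5,0,0.05,0,0,0.9,0,0.05,0,0,1.2,0,0.05,0,0,1.34,0,0.05,0,0,1.34,0,0.05,0,0,1.34,0,0.0,0,0,1.34,0,0,0,0,1.34,0,0]' --grip_force 25

```text
time_s: 3.0
tool_pos: [0.4785, 0.0545, 0.1241]
tool_rot: [179.9, -0.0, 92.6]
force: [-0.2, 0.4, -0.1]
grip_width: 0.0372
grasp_force: 0.0
```

>>> drive_effector --increments '[0,0,0,0,0,0,0,0,0,0,0,0,0,0,0]' --grip_force 25

```text
time_s: 3.25
tool_pos: [0.4778, 0.0543, 0.1231]
tool_rot: [180.0, -0.0, 92.6]
force: [0.3, 0.6, 0.2]
grip_width: 0.0179
grasp_force: 1.2
```

```bash
python3 -c "
from h import *
delta([.4775,.0545,.1225],92.5)"
```

```text
delta [ 0.0002 -0.0003  0.0006] turn 0.1 | t 3.25 pos [0.4778 0.0543 0.1231] rot [ 1.7995e+02 -2.0000e-02  9.2600e+01] F [0.3 0.6 0.2] w 0.0179 q [-39.   3.  30. 116.  -2.  62.  -5.]
```

>>> drive_effector --increments '[0,0,0,0,0,0,0,0,0,0,0,0,0,0,0]' --grip_force 30

```text
time_s: 3.5
tool_pos: [0.4781, 0.0543, 0.1232]
tool_rot: [179.9, -0.0, 92.6]
force: [2.2, -0.8, 1.0]
grip_width: 0.0158
grasp_force: 30.0
```

>>> drive_effector --increments '[0,0,-0.12,0,0,0,0,-0.24,0,0,0,0,-0.36,0,0,0,0,-0.36,0,0,0,0,-0.36,0,0]'

```text
time_s: 3.92
tool_pos: [0.4777, 0.0542, 0.1405]
tool_rot: [180.0, 0.0, 92.6]
force: [5.3, 0.7, -9.4]
grip_width: 0.0156
grasp_force: 30.0
```

>>> drive_effector --increments '[0,0,0,7,0,0,0,0,14,0,0,0,0,21,0,0,0,0,28,0,0,0,0,35,0,0,0,0,42,0,0,0,0,49,0,0,0,0,56,0]'

```text
time_s: 4.58
tool_pos: [0.478, 0.054, 0.1403]
tool_rot: [179.9, -0.0, 36.3]
force: [6.0, 0.5, -9.4]
grip_width: 0.0157
grasp_force: 30.0
```

>>> drive_effector --increments '[0,0,0,7,0,0,0,0,14,0,0,0,0,21,0,0,0,0,28,0,0,0,0,34,0,0,0,0,34,0,0,0,0,34,0]'

```text
time_s: 5.17
tool_pos: [0.4781, 0.0538, 0.1403]
tool_rot: [180.0, -0.1, 2.6]
force: [5.4, 0.2, -9.1]
grip_width: 0.0158
grasp_force: 30.0
```

To row units: 0.006 m is 0.12, 0.003 m is 0.06.

>>> drive_effector --increments '[0,0,0.06,0,0,0,0,0.12,0,0,0,0,0.12,0,0,0,0,0.12,0,0]'

```text
time_s: 5.5
tool_pos: [0.4781, 0.0539, 0.1351]
tool_rot: [180.0, -0.1, 2.6]
force: [4.9, 0.2, -3.2]
grip_width: 0.0156
grasp_force: 30.0
```

>>> drive_effector --increments '[0,0,0,0,0.05,0,0,0,0,0.05,0,0,0,0,0.05,0,0,0,0,0.05,0,0,-0.6,0,0.05,0,0,-1.2,0,0.05,0,0,-1.6,0,0.05,0,0,-1.6,0,0.05]'

```text
time_s: 6.17
tool_pos: [0.4797, 0.0547, 0.2192]
tool_rot: [-179.8, -0.4, 2.6]
force: [0.7, -0.6, 1.1]
grip_width: 0.0492
grasp_force: 0.0Traceback (most recent call last):
```

Run:
```python
from h import *
import cv2
w=cam('wrist')
np.save('w3.npy',w,allow_pickle=True)
s,t=cam('scene'),cam('top')
f=lambda a,k:cv2.resize(a,None,fx=k,fy=k,interpolation=cv2.INTER_CUBIC)
a=f(s['color'][150:235,215:345],4);b=f(t['color'][178:222,205:335],4);d=np.vstack([a,b])
cv2.imwrite('pics/c3.png',np.hstack([d,f(w['color'][150:150+d.shape[0]//2,250:385],2)]))
delta([.470,.209,.17],92.5)
```

```text
  File "<stdin>", line 8, in <module>
    return _nx.concatenate(arrs, 1, dtype=dtype, casting=casting)
           ~~~~~~~~~~~~~~~^^^^^^^^^^^^^^^^^^^^^^^^^^^^^^^^^^^^^^^
ValueError: all the input array dimensions except for the concatenation axis must match exactly, but along dimension 0, the array at index 0 has size 516 and the array at index 1 has size 500
```

Run:
```python
from h import *
delta([.470,.209,.2],92.5)
```

```text
delta [ 0.0003 -0.1549  0.0142] turn -89.89 | t 6.3167 pos [0.4768 0.0543 0.2142] rot [-1.7999e+02  7.0000e-02  2.6100e+00] F [ 1.2 -0.5 -1.2] w 0.0497 q [-41.  -3.  31. 109.   1.  73. -98.]
```

>>> drive_effector --increments '[0,-0.4,0,-7,0.06,0,-0.8,0,-14,0.06,0,-1.2,0,-21,0.06,0,-1.6,0,-28,0.06,0,-2,0,-35,0.06,0,-2.4,0,-42,0.06,0,-2.8,0,-49,0.06,0,-3.1,0,-56,0.06]'

```text
time_s: 6.98
tool_pos: [0.4689, 0.2105, 0.2128]
tool_rot: [-179.9, 0.2, 59.0]
force: [-1.1, 0.6, 0.1]
grip_width: 0.0598
grasp_force: 0.0
```

>>> drive_effector --increments '[0,0,0,-7,0.06,0,0,0,-14,0.06,0,0,0,-21,0.06,0,0,0,-28,0.06,0,0,0,-34,0.06,0,0,0,-34,0.06,0,0,0,-34,0.06,0,0,0,-34,0.06]'

```text
time_s: 7.65
tool_pos: [0.47, 0.2087, 0.2139]
tool_rot: [-179.9, 0.0, 92.4]
force: [0.7, -0.4, -0.3]
grip_width: 0.0599
grasp_force: 0.0
```

Run:
```python
from h import *
import cv2
w=cam('wrist')
np.save('w4.npy',w,allow_pickle=True)
s,t=cam('scene'),cam('top')
f=lambda a,k:cv2.resize(a,None,fx=k,fy=k,interpolation=cv2.INTER_CUBIC)
a=f(s['color'][150:235,215:315],4);b=f(t['color'][178:222,205:305],4);d=np.vstack([a,b])
cv2.imwrite('pics/c4.png',np.hstack([d,f(w['color'][100:272,230:430],2)[:344],][:1]))
e=f(w['color'][100:272,230:430],2);z=np.zeros((516,800,3),np.uint8);z[:,:400]=d;z[:344,400:]=e;cv2.imwrite('pics/c4.png',z)
delta([.470,.209,.083],92.5)
```

```text
delta [ 1.000e-04 -3.000e-04  1.315e-01] turn 0.02 | t 7.8 pos [0.4703 0.2089 0.2145] rot [-1.7998e+02  1.0000e-02  9.2520e+01] F [-0.3  0.6  0.1] w 0.06 q [-49.   2.  22. 105.  -1.  73. -23.]
```

View pics/c4.png

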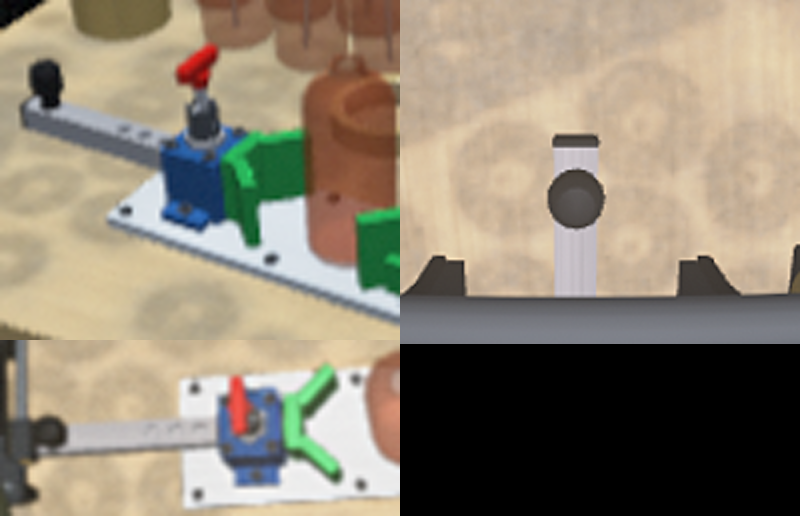

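The handle is parked across the tube and raised. In the wrist crop the knob head is centred at (576,198), which is full-image pixel (318,199).

Run:
```python
from h import *
np.set_printoptions(precision=4,suppress=True)
w=np.load('w4.npy',allow_pickle=True).item();w1=np.load('w1.npy',allow_pickle=True).item()
for z in(.081,.09):print(plane(ray(w,317.8,199),z))
print(tri([ray(w,317.8,199),ray(w1,317.5,41)]))
delta([.4705,.2105,.083],92.5)
```

```text
[0.4713 0.2098 0.081 ]
[0.4712 0.2119 0.09  ]
(array([0.4711, 0.2104, 0.0835]), [np.float64(0.00012924450352784245), np.float64(0.00012924450352794285)])
delta [0.0016 0.0003 0.1315] turn 0.02 | t 7.8 pos [0.4703 0.2089 0.2145] rot [-179.98    0.01   92.52] F [-0.3  0.6  0.1] w 0.06 q [-49.   2.  22. 105.  -1.  73. -23.]
```

To row units: 0.001 m is 0.02, 0.0007 m is 0.014.

>>> drive_effector --increments '[0.02,0.014,0.6,0,0.06,0.02,0.014,1.2,0,0.06,0.02,0.014,1.8,0,0.06,0.02,0.014,2.3,0,0.06,0.02,0.014,2.62,0,0.06,0.02,0.014,2.62,0,0.06,0.02,0.014,2.62,0,0,0.02,0.014,2.62,0,0]' --grip_force 40

```text
time_s: 8.47
tool_pos: [0.4721, 0.2105, 0.085]
tool_rot: [179.9, -0.1, 92.6]
force: [0.3, 0.1, 0.6]
grip_width: 0.0533
grasp_force: 0.0
```

>>> drive_effector --increments '[0,0,0,0,0,0,0,0,0,0,0,0,0,0,0,0,0,0,0,0]' --grip_force 40

```text
time_s: 8.8
tool_pos: [0.4715, 0.2103, 0.0845]
tool_rot: [179.9, -0.0, 92.6]
force: [-0.9, 0.4, -0.0]
grip_width: 0.0276
grasp_force: 0.0
```

```bash
python3 -c "
from h import *
delta([.471+.06*.044,.2095-.06,.083],92.5)"
```

```text
delta [-0.0609 -0.0007  0.0015] turn 0.09 | t 8.8 pos [0.4715 0.2103 0.0845] rot [ 1.7993e+02 -5.0000e-02  9.2590e+01] F [-0.9  0.4 -0. ] w 0.0276 q [-48.  10.  22. 113.  -5.  58. -20.]
```

>>> drive_effector --increments '[0,0,0,0,0,0,0,0,0,0,0,0,0,0,0]' --grip_force 40

```text
time_s: 9.05
tool_pos: [0.4718, 0.2103, 0.0844]
tool_rot: [179.9, -0.0, 92.6]
force: [0.4, -1.1, 4.5]
grip_width: 0.0251
grasp_force: 40.0
```

>>> drive_effector --increments '[-0.06,0,0,0,0,-0.14,0,0,0,0,-0.22,0,0,0,0,-0.3,0,0,0,0,-0.38,0,0,0,0,-0.46,0,0,0,0,-0.52,0,0,0,0,-0.58,0,0,0,0]'

```text
time_s: 9.72
tool_pos: [0.473, 0.181, 0.0844]
tool_rot: [179.9, -0.1, 92.6]
force: [1.5, 2.8, 6.4]
grip_width: 0.025
grasp_force: 40.0
```

>>> drive_effector --increments '[-0.05,0,0,0,0,-0.1,0,0,0,0,-0.15,0,0,0,0,-0.2,0,0,0,0,-0.25,0,0,0,0,-0.3,0,0,0,0,-0.35,0,0,0,0,-0.4,0,0,0,0]'

```text
time_s: 10.38
tool_pos: [0.4737, 0.1619, 0.0844]
tool_rot: [179.9, -0.1, 92.6]
force: [0.4, 4.6, 5.1]
grip_width: 0.0251
grasp_force: 40.0
```

Travel is about 48.5 mm, and the bottle is sliding (4.6 N). I'll creep on to contact.

>>> drive_effector --increments '[-0.04,0,0,0,0,-0.08,0,0,0,0,-0.11,0,0,0,0,-0.14,0,0,0,0,-0.16,0,0,0,0,-0.18,0,0,0,0,-0.18,0,0,0,0]'

```text
time_s: 10.97
tool_pos: [0.4741, 0.1528, 0.0844]
tool_rot: [179.9, -0.1, 92.6]
force: [1.7, 3.9, 5.3]
grip_width: 0.025
grasp_force: 40.0
```

>>> drive_effector --increments '[-0.02,0,0,0,0,-0.04,0,0,0,0,-0.04,0,0,0,0]'

```text
time_s: 11.22
tool_pos: [0.4742, 0.1508, 0.0844]
tool_rot: [179.9, -0.1, 92.6]
force: [0.3, 5.3, 5.6]
grip_width: 0.0252
grasp_force: 40.0
```

>>> drive_effector --increments '[-0.02,0,0,0,0,-0.04,0,0,0,0,-0.04,0,0,0,0]'

```text
time_s: 11.47
tool_pos: [0.4743, 0.1488, 0.0844]
tool_rot: [179.9, -0.1, 92.6]
force: [0.9, 4.2, 5.2]
grip_width: 0.025
grasp_force: 40.0
```

>>> drive_effector --increments '[-0.016,0,0,0,0,-0.03,0,0,0,0,-0.03,0,0,0,0]'

```text
time_s: 11.72
tool_pos: [0.4743, 0.1475, 0.0844]
tool_rot: [179.9, -0.1, 92.6]
force: [0.8, 4.6, 5.1]
grip_width: 0.0249
grasp_force: 40.0
```

>>> drive_effector --increments '[-0.016,0,0,0,0,-0.03,0,0,0,0,-0.03,0,0,0,0]'

```text
time_s: 11.97
tool_pos: [0.4743, 0.1471, 0.0844]
tool_rot: [179.9, -0.2, 92.6]
force: [-0.2, 8.5, 5.6]
grip_width: 0.0251
grasp_force: 40.0
```

To row units: -0.001 m is -0.02.

>>> drive_effector --increments '[-0.02,0,0,0,0,-0.02,0,0,0,0,-0.02,0,0,0,0]'

```text
time_s: 12.22
tool_pos: [0.4743, 0.147, 0.0844]
tool_rot: [179.9, -0.3, 92.7]
force: [1.3, 8.3, 4.2]
grip_width: 0.0253
grasp_force: 40.0
```

>>> drive_effector --increments '[0.02,0,0,0,0,0.04,0,0,0,0,0.06,0,0,0,0,0.08,0,0,0,0,0.08,0,0,0,0,0.08,0,0,0,0]'

```text
time_s: 12.72
tool_pos: [0.4744, 0.1472, 0.0844]
tool_rot: [180.0, 0.0, 92.6]
force: [-0.0, 0.4, 6.8]
grip_width: 0.0252
grasp_force: 40.0
```

To row units: 0.001 m is 0.02, 0.0016 m is 0.032.

>>> drive_effector --increments '[0.02,0,0,0,0,0.032,0,0,0,0,0.032,0,0,0,0,0.032,0,0,0,0]'

```text
time_s: 13.05
tool_pos: [0.4744, 0.1475, 0.0844]
tool_rot: [180.0, 0.1, 92.5]
force: [0.4, -2.5, 8.0]
grip_width: 0.0251
grasp_force: 40.0
```

>>> drive_effector --increments '[0.02,0,0,0,0,0.03,0,0,0,0,0.03,0,0,0,0,0.03,0,0,0,0]'

```text
time_s: 13.38
tool_pos: [0.4743, 0.1488, 0.0843]
tool_rot: [180.0, 0.1, 92.5]
force: [0.4, -2.2, 7.0]
grip_width: 0.0248
grasp_force: 40.0
```

To row units: -0.13 m is -2.6, -0.11 m is -2.2.

>>> drive_effector --increments '[0,0,0,0,0.06,0,0,0,0,0.06,0,0,0,0,0.06,0,0,0,0,0.06,0,0,-0.6,0,0.06,0,0,-1.4,0,0.06,0,0,-2.2,0,0.06,0,0,-2.6,0,0.06]'

```text
time_s: 14.05
tool_pos: [0.4751, 0.1514, 0.2179]
tool_rot: [179.8, -0.1, 92.6]
force: [1.2, 1.6, 0.6]
grip_width: 0.0591
grasp_force: 0.0
```

```bash
python3 -c "
from h import *
w=cam('wrist');np.save('w5.npy',w,allow_pickle=True)
delta([.4778,.0540,.2142],2.6)"
```

```text
delta [-0.0981 -0.0033  0.0059] turn 89.99 | t 14.1 pos [0.4767 0.1521 0.2205] rot [179.52  -0.24  92.59] F [0.9 0.6 3.3] w 0.0591 q [-45.  -0.  25. 107.   0.  73. -18.]
```

>>> drive_effector --increments '[-0.3,-0.06,0,7,0.05,-0.6,-0.06,0,14,0.05,-0.9,-0.06,0,21,0.05,-1.2,-0.06,0,28,0.05,-1.5,-0.06,0,35,0.05,-1.8,-0.06,0,42,0.05,-1.92,-0.06,0,49,0.05,-1.92,-0.06,0,56,0.05]'

```text
time_s: 14.77
tool_pos: [0.4746, 0.0528, 0.2129]
tool_rot: [-180.0, 0.1, 36.1]
force: [-0.9, 0.4, 0.0]
grip_width: 0.0502
grasp_force: 0.0
```

>>> drive_effector --increments '[0,0,0,7,0.05,0,0,0,14,0.05,0,0,0,21,0.05,0,0,0,28,0.05,0,0,0,34,0.05,0,0,0,34,0.05,0,0,0,34,0.05,0,0,0,34,0.05]'

```text
time_s: 15.43
tool_pos: [0.4748, 0.0551, 0.2133]
tool_rot: [180.0, 0.0, 2.7]
force: [-0.3, 0.4, 0.1]
grip_width: 0.0501
grasp_force: 0.0
```

Run:
```python
from h import *
import cv2
delta([.4778,.0540,.1345],2.6)
w=cam('wrist');np.save('w6.npy',w,allow_pickle=True)
w5=np.load('w5.npy',allow_pickle=True).item()
f=lambda a,k:cv2.resize(a,None,fx=k,fy=k)
cv2.imwrite('pics/c6.png',np.hstack([f(w5['color'][100:300,230:430],2),f(w['color'][100:300,210:410],2)]))
```

```text
delta [0.003  0.0012 0.0788] turn 0.15 | t 15.4333 pos [0.4748 0.0551 0.2133] rot [1.7999e+02 5.0000e-02 2.7500e+00] F [-0.3  0.4  0.1] w 0.0501 q [-38.  -3.  28. 110.   1.  73. -98.]
```

View pics/c6.png

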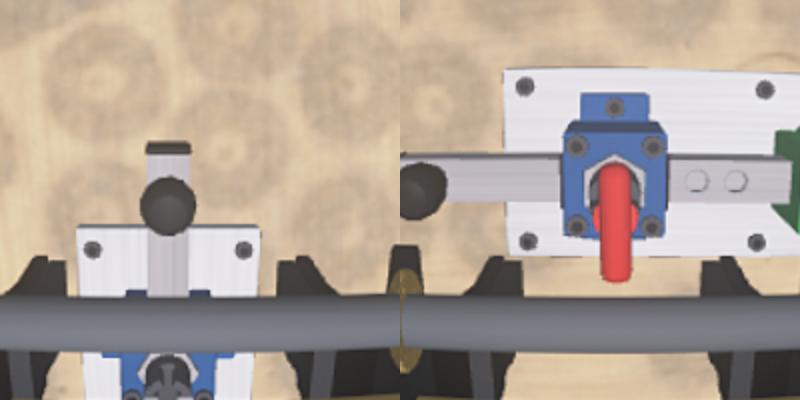

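The left crop shows the knob at full-image pixel (314,202.5). The right crop shows the bar across and parked: axis at column 318, rows 181 to 241, knob at about (219,195).

Run:
```python
from h import *
np.set_printoptions(precision=4,suppress=True)
w=np.load('w6.npy',allow_pickle=True).item();w5=np.load('w5.npy',allow_pickle=True).item()
print('knob',plane(ray(w,219,195),.085),plane(ray(w5,314,202.5),.085))
print('bar',plane(ray(w,318,181),.141),plane(ray(w,318,240.5),.141))
```

```text
knob [0.4746 0.1465 0.085 ] [0.4738 0.1494 0.085 ]
bar [0.5015 0.0555 0.141 ] [0.4563 0.0532 0.141 ]
```

To row units: 0.003 m is 0.06, 0.0785 m is 1.57.

>>> drive_effector --increments '[0.06,0.02,0.5,0,0.05,0.06,0.02,1,0,0.05,0.06,0.02,1.4,0,0.05,0.06,0.02,1.57,0,0.05,0.06,0.02,1.57,0,0.05,0.06,0.02,1.57,0,0,0.06,0.02,1.57,0,0,0.06,0.02,1.57,0,0]' --grip_force 30

```text
time_s: 16.15
tool_pos: [0.4793, 0.0546, 0.1367]
tool_rot: [-180.0, -0.1, 2.6]
force: [0.0, -0.4, -0.4]
grip_width: 0.037
grasp_force: 0.0
```

>>> drive_effector --increments '[0,0,0,0,0,0,0,0,0,0,0,0,0,0,0,0,0,0,0,0,0,0,0,0,0,0,0,0,0,0]' --grip_force 30

```text
time_s: 16.65
tool_pos: [0.4787, 0.0538, 0.1357]
tool_rot: [180.0, -0.1, 2.6]
force: [-0.2, -1.6, 2.1]
grip_width: 0.0154
grasp_force: 30.0
```

>>> drive_effector --increments '[0,0,-0.06,0,0,0,0,-0.11,0,0,0,0,-0.11,0,0,0,0,-0.11,0,0]'

```text
time_s: 16.98
tool_pos: [0.4783, 0.054, 0.1401]
tool_rot: [180.0, -0.0, 2.6]
force: [5.6, -1.4, -8.3]
grip_width: 0.0159
grasp_force: 30.0
```

>>> drive_effector --increments '[0,0,0,-7,0,0,0,0,-14,0,0,0,0,-21,0,0,0,0,-28,0,0,0,0,-35,0,0,0,0,-42,0,0,0,0,-49,0,0,0,0,-56,0]'

```text
time_s: 17.65
tool_pos: [0.4781, 0.0544, 0.14]
tool_rot: [180.0, 0.0, 58.9]
force: [4.5, -0.2, -8.5]
grip_width: 0.0157
grasp_force: 30.0
```

>>> drive_effector --increments '[0,0,0,-7,0,0,0,0,-14,0,0,0,0,-21,0,0,0,0,-28,0,0,0,0,-34,0,0,0,0,-34,0,0,0,0,-34,0]'

```text
time_s: 18.23
tool_pos: [0.4779, 0.0545, 0.1401]
tool_rot: [-180.0, 0.0, 92.4]
force: [4.0, -0.2, -9.3]
grip_width: 0.0162
grasp_force: 30.0
```

>>> drive_effector --increments '[0,0,0.08,0,0,0,0,0.16,0,0,0,0,0.24,0,0,0,0,0.3,0,0,0,0,0.32,0,0,0,0,0.32,0,0]'

```text
time_s: 18.73
tool_pos: [0.478, 0.0545, 0.1246]
tool_rot: [-180.0, -0.0, 92.6]
force: [2.3, -0.4, -4.2]
grip_width: 0.0158
grasp_force: 30.0
```

To row units: 0.002 m is 0.04, 0.001 m is 0.02.

>>> drive_effector --increments '[0,0,0.02,0,0,0,0,0.04,0,0,0,0,0.04,0,0]'

```text
time_s: 18.98
tool_pos: [0.4783, 0.0545, 0.1239]
tool_rot: [180.0, -0.0, 92.6]
force: [-1.2, -0.7, 4.4]
grip_width: 0.0158
grasp_force: 30.0
```

>>> drive_effector --increments '[0,0,0,0,0.05,0,0,0,0,0.05,0,0,0,0,0.05,0,0,0,0,0.05,0,0,-0.4,0,0.05,0,0,-1,0,0.05,0,0,-1.4,0,0.05,0,0,-1.4,0,0.05]'

```text
time_s: 19.65
tool_pos: [0.4809, 0.0548, 0.197]
tool_rot: [179.6, -0.1, 92.6]
force: [1.0, 1.0, 0.2]
grip_width: 0.049
grasp_force: 0.0
```

>>> drive_effector --increments '[0.6,0,-0.6,0,0.05,1.2,0,-1.2,0,0.05,2,0,-1.4,0,0.05,2.6,0,-1.4,0,0.05,3.2,0,-1.4,0,0.05,3.2,0,-1.4,0,0.05,3.2,0,-1.4,0,0.05,3.2,0,-1.4,0,0.05]'

```text
time_s: 20.32
tool_pos: [0.4709, 0.2133, 0.2619]
tool_rot: [-179.9, 0.1, 92.6]
force: [0.3, -0.2, 0.4]
grip_width: 0.0496
grasp_force: 0.0
```

Run:
```python
from h import *
import cv2
f=lambda a,k:cv2.resize(a,None,fx=k,fy=k,interpolation=cv2.INTER_CUBIC)
s,t,w=cam('scene'),cam('top'),cam('wrist')
a=f(s['color'][150:235,215:345],4);b=f(t['color'][178:222,205:335],4)
z=np.zeros((516,800,3),np.uint8);z[:340,:520]=a;z[340:,:520]=b;z[:400,520:]=f(w['color'][80:280,245:385],2);cv2.imwrite('pics/c7.png',z)
delta([.478,.054,.2],92.5)
```

```text
delta [-0.1587 -0.      0.0626] turn -0.05 | t 20.4667 pos [0.4712 0.2126 0.2625] rot [-1.7998e+02  2.0000e-02  9.2450e+01] F [ 0.2 -0.8  0.9] w 0.0502 q [-45.   1.  18. 100.  -0.  78. -24.]
```

View pics/c7.png

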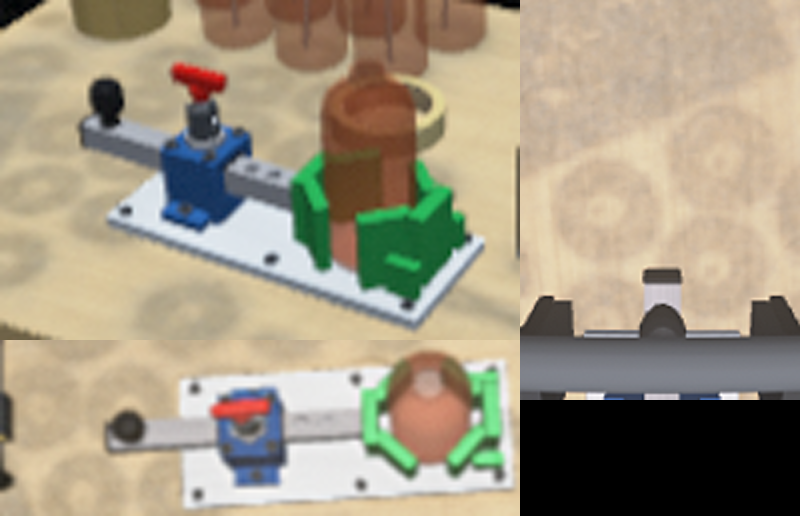

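The bottle is seated between both Vs. The T is along the tube again at scene pixel (264.7,170.3), its original height. I'll check this numerically against the first picture.

Run:
```python
from h import *
import cv2
o=cv2.imread('pics/scene0.png');s=cam('scene')
def red(i):
    i=i[155:190,250:285].astype(float);w=np.clip(i[...,2]-1.6*np.maximum(i[...,0],i[...,1]),0,None);w[w<30]=0
    y,x=np.mgrid[155:190,250:285];return (w*x).sum()/w.sum(),(w*y).sum()/w.sum(),w.sum()
print(red(o),red(s['color']))
T=s['world_from_camera'];
for z in(.1225,.1305):
    p=T[:3,:3].T@(np.array([.478,.054,z])-T[:3,3]);print(s['fy']*p[1]/p[2]+s['cy'])
```

```text
(np.float64(264.2814460964441), np.float64(169.37512013115492), np.float64(7075.6)) (np.float64(264.2722331604781), np.float64(169.36593549818363), np.float64(7212.2))
169.58723572679548
167.23722785384717
```

The T sits at its original height to within 0.01 px (about 0.03 mm), so the pin is home, and it can only be home in the 60 mm hole.

```bash
python3 -c "
from cell import env
print(env.sign_off())"
```

```text
the job is handed in; nothing more can be done
None
```

The bottle is clamped in the V-block with the tube at the 60 mm hole and the pin fully home; I handed the job in at about 20.5 s, and the hand-in call returned no verdict.

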